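# Swap the posts onto their own base plates

## Robot

A 7-joint arm with a two-finger parallel gripper is mounted at the origin on the work surface. World frame = base frame: x ahead of the robot, y to its left, z up, the work surface at z = 0. Lengths are in mm, angles in rad, forces in N, time in s.
With the tool pointing down it reaches from about 400 to 875 mm from the base axis. Payload 4.4 kg.
Tool frame: the origin (TCP) lies at the very end of the fingers, on their centre line; the grasp point (between the pads) lies 19 mm behind it; z points along the fingers, y is the line along which they close (so a half turn about z gives the same grasp; the last joint's range is limited). The gripper opens to 85 mm and grips with 20 to 120 N. Pads are 22 mm wide; open, the fingers measure 114 mm over their backs; the gripper's body (76 mm by 85 mm) begins 54 mm behind the grasp point. The pads swing forward as they close: fully open they stand 13 mm farther back than shut.
Start: joints at [1.182, 0.628, 0.038, 1.517, -0.027, 0.996, -0.02], TCP at [206.223, -616.433, 231.313] pointing down, gripper open.
Joint ranges: [-3.06, 3.06], [-0.37, 2.12], [-1.25, 1.32], [0.18, 2.47], [-1.1, 4.24], [0.23, 1.98], [-2.94, 2.94]. Speed limits (rad/s): [2.57, 2.57, 3.14, 3.14, 3.14, 3.14, 3.14].

## Interface

Orientations are given as [roll, pitch, yaw] about the fixed x, y, z axes, in that order (R = Rz(yaw) Ry(pitch) Rx(roll)).
In Python, from cell import monitor, viewer, workorder gives the robot as it stands.
- The arm moves only by the tool arm_command, never from a script. Its argument "series" is one flat list of numbers, 5 for each row, row after row: the opening in per cent of the stroke, from 0 (shut) to 100 (fully open), then the shift along the tool's x, y, z in cm, then the turn about the tool's z in degrees. In form: [claw, x, y, z, roll, claw, x, y, z, roll, ...]. A call has exactly 5 rows; each row is the pose to reach, as a shift and turn from the pose commanded when the call began, along the tool's axes at that moment; what a row does not reach only later rows make up. A row lasts 1/12 s, in which the tool goes at most 41.7 mm and 7.16 degrees, less where a joint would pass 70% of its speed; a pose out of reach is approached as far as the arm can. A call with a gripper value outside its range is refused whole. The fingers move at their own pace and stop on an object; the grip force is fixed at half the most. Time passes only in rows, so rows that repeat a pose let the fingers close, or fill a call up. It gives the time, the measured TCP pose, the force, the opening and the grip force at its end, in the units of the state.
- monitor.read_state(): the state, without advancing time (a new reading comes with each control period).
- viewer.get_image(name): name is "scene" or "top" or "wrist"; returns (picture, depth): 400x640x3 uint8, red, green, blue; 400x640 float32, mm along the optical axis (not along the pixel's ray), 0 where there is no reading.
- viewer.camera_model(name): a dict with "mtx" (3x3 intrinsics, pixels), "R" (3x3) and "t" (3): a world point X has camera coordinates R X + t. Camera axes: x right, y down, z forward; pixel columns grow to the right and rows downward; lengths in mm; the calibration is good to about 2 mm. A picture is of the moment at which its call begins: read the wrist's pose just before it. camera_model takes no time and is no camera call; for the wrist camera it gives the pose at the moment of the call.
- workorder.finish_job(): hands the job in; it is judged then, once.
The state is a dict: "clock": time; "qpos": joint angles; "qd": joint speeds; "tau": joint torques, N m; "eef_pos": TCP position; "tool_rot": TCP orientation; "force": force on the tool from outside, world axes, zero at the start; "torque": the same for the moment, N m; "width": finger opening in mm; "gripper_force": force on a finger pad.
Only numpy, scipy, OpenCV 4.12 (cv2) and the standard library are available. Lean on these libraries where they do the work, as an engineer would, in place of code of your own. Each camera call takes 0.05 s, during which the arm holds its last target. There are 200 camera calls.

## Task

Four tube posts have been stood on the wrong base plates. Rearrange them so that each stands upright in the middle of the plate of its own kind, ready for tacking: thick round post on the large round plate, thin round post on the small round plate, square post on the square plate with their sides parallel, oblong post on the oblong plate with long side along long side. Every plate is taken, so stand a post on a clear patch of bench when you need room; knock none over, and leave the red magnet and the cardboard box where they are.

Things in the scene. Friction and masses are not known exactly. Their poses are not given: they have to be found in the camera images.
- pipe_big: The thick round post: outside diameter 60 mm, wall 4 mm, 70 mm tall, about 0.4 kg. Loose bare-steel tube stub, open at both ends, standing upright on one of the wrong plates at the start. Origin: centre of its underside, z up along the tube. Its turn about z does not matter.
- pipe_small: The thin round post: outside diameter 34 mm, wall 3.5 mm, 90 mm tall, about 0.25 kg. Loose bare-steel tube stub, open at both ends, standing upright on one of the wrong plates at the start. Origin: centre of its underside, z up along the tube. Its turn about z does not matter.
- tube_square: The square post: 50 x 50 mm outside, wall 4 mm, 80 mm tall, about 0.45 kg. Loose bare-steel tube stub, open at both ends, standing upright on one of the wrong plates at the start. Origin: centre of its underside, z up along the tube. x and y axes are square to its sides.
- tube_oblong: The oblong post: 60 mm (along its x) by 30 mm (along its y) outside, wall 4 mm, 75 mm tall, about 0.4 kg. Loose bare-steel tube stub, open at both ends, standing upright on one of the wrong plates at the start. Origin: centre of its underside, z up along the tube. 
- plate_big_round: The large round base plate: light steel disc, diameter 120 mm, 8 mm thick, four small holes marked on it; it does not move. It belongs to the thick round post. Origin: centre of its underside, on the bench (top face at z = 8 mm).
- plate_small_round: The small round base plate: light steel disc, diameter 85 mm, 8 mm thick, no holes; it does not move. It belongs to the thin round post. Origin: centre of its underside, on the bench (top face at z = 8 mm).
- plate_square: The square base plate: light steel, 100 x 100 mm, 8 mm thick, a small hole marked at each corner; it does not move. It belongs to the square post. Origin: centre of its underside, on the bench (top face at z = 8 mm); x and y axes square to its sides.
- plate_oblong: The oblong base plate: light steel, 130 mm (along its x) by 80 mm (along its y), 8 mm thick, a small hole marked at each corner; it does not move. It belongs to the oblong post. Origin: centre of its underside, on the bench (top face at z = 8 mm).
- magnet: Bystander: red welding magnet, an open triangular frame 100 mm long (its x), 24 mm thick, 110 mm high, loose on the bench beyond the plates. Origin: centre of its underside.
- carton: Bystander: open cardboard box, 130 mm (its x) by 170 mm (its y), 55 mm high, with a raised flap reaching 110 mm from the centre on its +x side, holding some steel sleeves; loose on the bench beyond the plates. Origin: centre of its underside. The rest of the slatted bench top around the plates (z = 0) is flat and clear, and a post can be stood there for a while.

How it is judged (in metres and radians):
At the end, for the whole second after the job is handed in: Each of the four posts stands upright (within 0.08 rad) and at rest on the top face of its own plate, centre within 12 mm of the plate's centre; the square post's sides are parallel to the square plate's sides and the oblong post's long side to the oblong plate's long side, within 0.2 rad (horizontal distance between pipe_big and plate_big_round below 0.012 m and z of pipe_big in the frame of plate_big_round between 0.005 and 0.012 m and angle between each of pipe_big, pipe_small, tube_square, tube_oblong's own z axis and vertical below 0.08 rad and linear speed of each of pipe_big, pipe_small, tube_square, tube_oblong below 0.02 m/s and angular speed of each of pipe_big, pipe_small, tube_square, tube_oblong below 0.2 rad/s and horizontal distance between pipe_small and plate_small_round below 0.012 m and z of pipe_small in the frame of plate_small_round between 0.005 and 0.012 m and horizontal distance between tube_square and plate_square below 0.012 m and z of tube_square in the frame of plate_square between 0.005 and 0.012 m and horizontal distance between tube_oblong and plate_oblong below 0.012 m and z of tube_oblong in the frame of plate_oblong between 0.005 and 0.012 m and (angle between the x axis of tube_square and the x axis of plate_square, either way round below 0.2 rad or angle between the x axis of tube_square and the y axis of plate_square, either way round below 0.2 rad) and angle between the x axis of tube_oblong and the x axis of plate_oblong, either way round below 0.2 rad); the robot touches nothing.
It fails at once if a post is knocked over (angle between any of pipe_big, pipe_small, tube_square, tube_oblong's own z axis and vertical above 0.7 rad).
It fails at once if the red magnet or the cardboard box is shifted by more than 30 mm (distance of any of magnet, carton from where it was at the start of the episode above 0.03 m).
It also fails if it takes over 152 s, if anything falls off the work surface, if the arm or the gripper's body presses on something with over 40 N, if the wrist force passes 120 N, or if a joint passes its speed limit or range.

## Working session

There is one attempt and no reset: what is moved stays moved. The work goes in short steps, Python scripts to look and compute and a tool call to move; the robot and the scene stay as the last step left them, time stands still between calls to the robot, and variables do not carry over. Pictures are saved under pics/ and viewed, at most 14 in all, crops included, and the job is handed in when it is done.

Besides the shell and the picture viewer there is one more tool, called after "Request:" by a JSON object that holds its "method" and its "body", one argument or row to a line. arm_command: Moves the arm, as the interface text tells. Its arguments: {"type":"object","properties":{"series":{"type":"array","items":{"type":"number"}}},"required":["series"]}

```bash
mkdir -p pics; ls; python3 - <<'E'
from cell import monitor, viewer
import cv2,numpy as np
s=monitor.read_state(); print(s)
for n in("top","scene"):
    p,d=viewer.get_image(n); np.savez(f"pics/{n}0.npz",p=p,d=d); cv2.imwrite(f"pics/{n}0.png",p[:,:,::-1]); print(viewer.camera_model(n))
E
```

```text
pics
{'clock': 0.0, 'qpos': array([ 1.18220626,  0.62937261,  0.03844551,  1.51835509, -0.02695065,
        0.99628268, -0.02000777]), 'qd': array([ 6.92669314e-04,  1.44144800e-04,  5.78333696e-04,  1.35770712e-03,
        7.31422336e-04, -2.76555898e-04,  8.46555788e-05]), 'tau': array([-7.08009293e-05, -5.63417208e+01,  1.22608244e+00, -1.93446493e+01,
        1.09443121e-02,  1.05067645e-02, -1.16480351e-05]), 'eef_pos': array([ 206.00576109, -615.84275706,  230.37612337]), 'tool_rot': array([-3.13969409e+00,  6.96031456e-05,  3.22806621e-01]), 'force': array([0.27462657, 0.43434773, 0.72666722]), 'torque': array([-0.02326064,  0.04749104, -0.02805772]), 'gripper_force': 0.0, 'width': 85.21891219064881}
{'mtx': array([[472.55593795,   0.        , 315.00141547],
       [  0.        , 472.55593795, 199.88212722],
       [  0.        ,   0.        ,   1.        ]]), 'R': array([[ 0.01151813, -0.99966389, -0.02322567],
       [-0.99323901, -0.00875467, -0.11575678],
       [ 0.11551455,  0.02440194, -0.99300601]]), 't': array([  14.57954219,  578.41178007, 1144.85308006])}
{'mtx': array([[420.77462398,   0.        , 321.15330787],
       [  0.        , 420.77462398, 211.16919441],
       [  0.        ,   0.        ,   1.        ]]), 'R': array([[-0.02561501,  0.99954288, -0.01605946],
       [ 0.76761902,  0.00937534, -0.64083785],
       [-0.64039435, -0.02874262, -0.76750827]]), 't': array([   5.85963159, -402.81267667, 1299.60227232])}
```

View pics/top0.png

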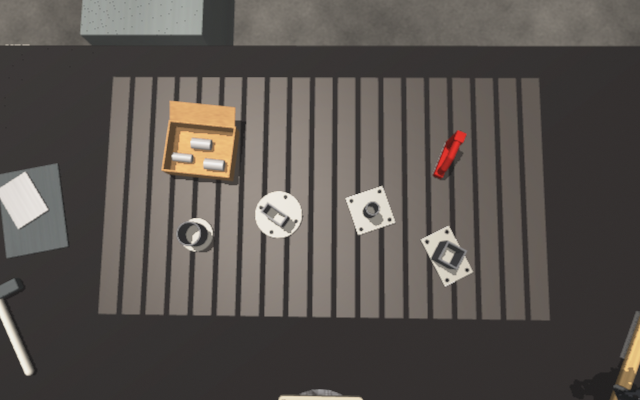

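View pics/scene0.png

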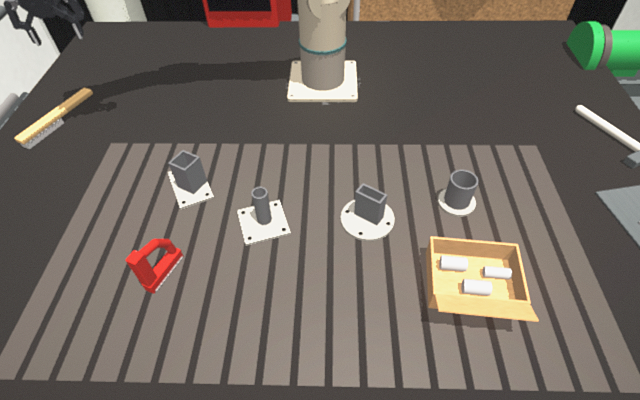

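The top view shows the big pipe (195,235) on the small round plate, the oblong (275,215) on the large round plate, the thin pipe (371,211) on the square plate and the square post (449,255) on the oblong plate. The magnet is at (450,155) and the box at (202,145). This is a four-way cycle, so one post has to be parked.

```bash
cat > h.py <<'E'
import numpy as np,cv2
def world(d,m):
    v,u=np.indices(d.shape); K=m["mtx"]
    c=np.stack([(u-K[0,2])/K[0,0]*d,(v-K[1,2])/K[1,1]*d,d],-1)
    return (c-m["t"])@m["R"]
def rect(P):
    (c,s,a)=cv2.minAreaRect(P.astype(np.float32)); 
    if s[0]<s[1]: s=s[::-1]; a+=90
    a=(a+90)%180-90
    return np.round(c,1),np.round(s,1),round(a,1)
def project(m,X):
    c=m["R"]@np.asarray(X,float)+m["t"]; p=m["mtx"]@c; return p[:2]/p[2]
def planepts(m,uv,z):
    uv=np.asarray(uv,float).reshape(-1,2); K=m["mtx"]
    r=np.c_[(uv-K[:2,2])/K[0,0],np.ones(len(uv))]@m["R"]; o=-m["R"].T@m["t"]
    return (o+r*((z-o[2])/r[:,2])[:,None])[:,:2]
def circ(P):
    A=np.c_[2*P,np.ones(len(P))]; x=np.linalg.lstsq(A,(P**2).sum(1),rcond=None)[0]
    return x[:2],np.sqrt(x[2]+x[:2]@x[:2])
E
python3 - <<'E'
from h import *
from cell import viewer
f=np.load("pics/top0.npz"); p,d=f["p"],f["d"]; m=viewer.camera_model("top"); W=world(d,m)
px={"big":(195,235,70),"obl":(275,215,75),"small":(371,211,90),"sq":(449,255,80)}
print("bench z",np.median(W[250:300,250:330,2]))
for n,(u,v,H) in px.items():
    sl=np.s_[v-40:v+40,u-40:u+40]; w=W[sl]; c=p[sl].astype(int)
    white=(c.min(-1)>150)
    k,l,st,_=cv2.connectedComponentsWithStats(white.astype(np.uint8)); 
    vv,uu=np.nonzero(white&(abs(w[...,2]-8)<12)); 
    P=planepts(m,np.c_[uu+u-40,vv+v-40],8)
    hull=cv2.convexHull(P.astype(np.float32))[:,0]
    print(n,"plate",rect(P),"circ",cv2.minEnclosingCircle(P.astype(np.float32)), "z",np.median(w[vv,uu,2]))
    t=w[(abs(w[...,2]-8-H)<9)]
    print("  post",rect(t[:,:2]),cv2.minEnclosingCircle(t[:,:2].astype(np.float32)),len(t),np.median(t[:,2]))
h=(W[...,2]>25)&(W[...,2]<200)
for n,(u,v) in {"mag":(450,155),"box":(202,142)}.items():
    w=W[v-45:v+45,u-45:u+45]; print(n,rect(w[(w[...,2]>25)&(w[...,2]<150)&(w[...,0]>0)][:,:2]))
E
```

```text
bench z 0.27576161367280894
big plate (array([489.6, 315.9]), array([85.1, 66. ]), -11.2) circ ((490.8317565917969, 322.6587219238281), 42.75160217285156) z 8.12260963832466
  post (array([490.7, 320.4]), array([58.8, 57.6]), -88.9) ((491.6299133300781, 320.5740051269531), 30.271448135375977) 163 77.19761678532792
obl plate (array([544.6, 115. ]), array([117.6, 117.5]), 0.9) circ ((544.6516723632812, 115.1324234008789), 60.54636764526367) z 7.963165524383067
  post (array([539.8, 116.7]), array([60.6, 29.8]), 57.1) ((539.0350341796875, 116.7886734008789), 32.52190399169922) 124 82.62791551833227
small plate (array([ 557.3, -118.3]), array([101.3, 100.3]), -70.8) circ ((556.7440185546875, -117.17884826660156), 68.80043029785156) z 7.502128181632548
  post (array([ 553.8, -117.3]), array([32.9, 31.4]), -44.5) ((553.9796752929688, -117.09062957763672), 17.03895378112793) 70 96.91089202330406
sq plate (array([ 444.8, -309.2]), array([130.3,  80.6]), 27.0) circ ((444.8187255859375, -308.31488037109375), 73.68547058105469) z 7.193825687052129
  post (array([ 447.3, -302.7]), array([50.5, 50.1]), -28.9) ((447.7239685058594, -303.1161193847656), 34.95859146118164) 189 86.97211415200827
mag (array([ 689.8, -308.1]), array([100.7,  24.3]), -21.6)
box (array([725.9, 309.6]), array([175.5, 172.6]), -5.6)
```

Request:
{"method": "arm_command", "body": {
  "series": [100,2.7,-2.9,0,0,100,5.4,-5.8,0,0,100,8.2,-8.8,0,0,100,11,-11.7,0,0,100,13.7,-14.7,0,0]
}}

```text
clock: 0.52
eef_pos: [290.0, -431.6, 231.0]
tool_rot: [-3.141, -0.0, 0.323]
force: [0.7, 0.1, 0.3]
width: 85.4
gripper_force: 0.0
```

Request:
{"method": "arm_command", "body": {
  "series": [100,2.7,-2.9,0,0,100,5.4,-5.8,0,0,100,8.2,-8.8,0,0,100,11,-11.7,0,0,100,13.7,-14.7,0,0]
}}

```text
clock: 0.93
eef_pos: [373.3, -248.9, 231.3]
tool_rot: [3.142, -0.0, 0.323]
force: [0.7, -0.1, -0.2]
width: 85.4
gripper_force: 0.0
```

Request:
{"method": "arm_command", "body": {
  "series": [100,2.7,-2.9,0,0,100,5.4,-5.8,0,0,100,8.2,-8.8,0,0,100,11,-11.7,0,0,100,13.7,-14.7,0,0]
}}

```text
clock: 1.35
eef_pos: [456.5, -66.0, 231.3]
tool_rot: [3.141, 0.0, 0.323]
force: [0.3, -1.6, -0.6]
width: 85.2
gripper_force: 0.0
```

Request:
{"method": "arm_command", "body": {
  "series": [100,2.7,-2.9,0,-7,100,5.4,-5.8,0,-14,100,8.2,-8.8,0,-21,100,11,-11.7,0,-28,100,13.7,-14.7,0,-35]
}}

```text
clock: 1.77
eef_pos: [539.8, 116.8, 231.1]
tool_rot: [-3.142, 0.0, 0.94]
force: [0.8, -0.3, -0.7]
width: 85.6
gripper_force: 0.0
```

```bash
cat >> h.py <<'E'
def goto(s,x,y,z,yawdeg):
    "shift in tool axes (cm) and roll (deg) from state s"
    p=s["eef_pos"];a=s["tool_rot"][2];dx,dy=x-p[0],y-p[1]
    r=(-(yawdeg-np.degrees(a))+180)%360-180
    return np.round([(dx*np.cos(a)+dy*np.sin(a))/10,(dx*np.sin(a)-dy*np.cos(a))/10,(p[2]-z)/10,r],2)
E
python3 - <<'E'
from h import *
from cell import monitor, viewer
s=monitor.read_state();m=viewer.camera_model("wrist");p,d=viewer.get_image("wrist"); cv2.imwrite("pics/w1.png",p[:,:,::-1])
W=world(d,m)
t=W[abs(W[...,2]-83)<5]; t=t[np.hypot(t[:,0]-540,t[:,1]-117)<60]; print(rect(t[:,:2]),len(t),np.median(t[:,2]))
w=p.min(-1)>150; P=W[w&(abs(W[...,2]-8)<5)][:,:2]; P=P[np.hypot(P[:,0]-545,P[:,1]-115)<80]
print(cv2.minEnclosingCircle(P.astype(np.float32)),len(P)); print(goto(s,540,117,45,57))
E
```

```text
(array([539.8, 114. ]), array([60.2, 30. ]), 56.3) 626 81.72438371780486
((545.1658325195312, 110.8514633178711), 59.7745475769043) 5187
[ 0.02  0.   18.61 -3.16]
```

View pics/w1.png

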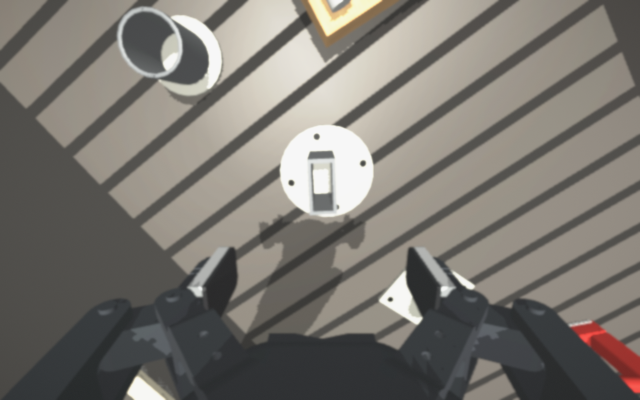

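Request:
{"method": "arm_command", "body": {
  "series": [100,0,-0.1,3,-1,100,0,-0.1,7,-2,100,0,-0.1,11,-3,100,0,-0.1,14.5,-3,100,0,-0.1,17,-3]
}}

```text
clock: 2.23
eef_pos: [536.7, 114.8, 58.2]
tool_rot: [-3.139, 0.003, 0.985]
force: [0.4, -0.9, 0.5]
width: 85.4
gripper_force: 0.0
```

Request:
{"method": "arm_command", "body": {
  "series": [100,0,0,1,0,100,0,0,1.6,0,0,0,0,1.6,0,0,0,0,1.6,0,0,0,0,1.6,0]
}}

```text
clock: 2.65
eef_pos: [539.9, 115.9, 47.0]
tool_rot: [3.14, -0.002, 0.986]
force: [-0.4, 0.3, 0.8]
width: 51.6
gripper_force: 0.0
```

Request:
{"method": "arm_command", "body": {
  "series": [0,0,0,0,0,0,0,0,0,0,0,0,0,0,0,0,0,0,0,0,0,0,0,0,0]
}}

```text
clock: 3.07
eef_pos: [539.6, 115.8, 46.8]
tool_rot: [3.14, -0.002, 0.986]
force: [-0.5, -0.1, 7.8]
width: 29.1
gripper_force: 59.0
```

Request:
{"method": "arm_command", "body": {
  "series": [0,0,0,-1,0,0,0,0,-2.5,0,0,-1,0.7,-4,0,0,-3,2.2,-4,6,0,-5,3.6,-4,12]
}}

```text
clock: 3.48
eef_pos: [541.5, 54.6, 86.7]
tool_rot: [3.141, -0.002, 0.774]
force: [-0.2, -1.1, -4.0]
width: 29.5
gripper_force: 60.3
```

```bash
python3 - <<'E'
from h import *
from cell import monitor
s=monitor.read_state();print(s["eef_pos"],s["width"],goto(s,545,0,40,27))
E
```

```text
[541.54337306  54.57817948  86.68395001] 29.485637559719507 [-3.57  4.14  4.67 17.36]
```

Request:
{"method": "arm_command", "body": {
  "series": [0,-1.5,1.7,0,6,0,-3,3.4,0,12,0,-3.6,4.1,1,17,0,-3.6,4.1,2.5,17,0,-3.6,4.1,3.7,17]
}}

```text
clock: 3.9
eef_pos: [543.7, -1.8, 48.2]
tool_rot: [3.141, 0.0, 0.477]
force: [0.0, 1.2, -5.0]
width: 29.2
gripper_force: 60.4
```

Request:
{"method": "arm_command", "body": {
  "series": [0,0,0,0.5,0,0,0,0,0.9,0,0,0,0,0.9,0,0,0,0,0.9,0,50,0,0,0.9,0]
}}

```text
clock: 4.32
eef_pos: [544.8, -0.2, 40.1]
tool_rot: [3.141, -0.002, 0.48]
force: [1.2, -0.0, -0.3]
width: 40.0
gripper_force: 0.0
```

Request:
{"method": "arm_command", "body": {
  "series": [100,0,0,0,0,100,0,0,0,0,100,0,0,0,0,100,0,0,0,0,100,0,0,-2,0]
}}

```text
clock: 4.73
eef_pos: [541.8, -0.4, 57.1]
tool_rot: [-3.139, 0.005, 0.48]
force: [1.6, -0.1, -0.3]
width: 85.5
gripper_force: 0.0
```

Request:
{"method": "arm_command", "body": {
  "series": [100,0,0,-3,0,100,0,0,-7,0,100,0,0,-11,0,100,0,0,-15,0,100,0,0,-17,0]
}}

```text
clock: 5.15
eef_pos: [546.1, -0.4, 234.3]
tool_rot: [3.139, -0.006, 0.48]
force: [0.6, -1.1, 0.7]
width: 85.2
gripper_force: 0.0
```

```bash
python3 - <<'E'
from h import *
from cell import monitor,viewer
s=monitor.read_state();print(s["eef_pos"],s["width"],goto(s,491,320,220,85))
m=viewer.camera_model("top");p,d=viewer.get_image("top");W=world(d,m);t=W[(abs(W[...,2]-75)<9)];t=t[np.hypot(t[:,0]-545,t[:,1])<50]
print(rect(t[:,:2]),len(t)) if len(t)>9 else 0
m=viewer.camera_model("wrist");p,d=viewer.get_image("wrist");W=world(d,m);t=W[(abs(W[...,2]-75)<5)];t=t[np.hypot(t[:,0]-545,t[:,1])<50]
print(rect(t[:,:2]),len(t))
E
```

```text
[ 5.46086661e+02 -3.56778178e-01  2.34326722e+02] 85.23518591222702 [  9.9  -30.96   1.43 -57.52]
(array([544.3,  -2. ]), array([60.2, 29.7]), 26.7) 574
```

Request:
{"method": "arm_command", "body": {
  "series": [100,1,-3.1,0,0,100,2,-6.2,0,0,100,3,-9.3,0,0,100,4,-12.4,0,0,100,5,-15.5,0,0]
}}

```text
clock: 5.67
eef_pos: [515.7, 161.3, 228.2]
tool_rot: [-3.141, 0.002, 0.48]
force: [0.2, 0.5, -0.6]
width: 85.5
gripper_force: 0.0
```

Request:
{"method": "arm_command", "body": {
  "series": [100,1,-3.1,0,0,100,2,-6.2,1,0,100,3,-9.3,2,0,100,4,-12.4,3,0,100,4.9,-15.4,3,0]
}}

```text
clock: 6.08
eef_pos: [487.0, 319.9, 196.1]
tool_rot: [3.141, 0.005, 0.48]
force: [-0.9, -0.1, 0.0]
width: 85.3
gripper_force: 0.0
```

```bash
python3 - <<'E'
from h import *
from cell import monitor,viewer
s=monitor.read_state();print(s["eef_pos"],s["width"],goto(s,491,319.5,42,27))
m=viewer.camera_model("wrist");p,d=viewer.get_image("wrist");W=world(d,m);t=W[(abs(W[...,2]-78)<4)];t=t[np.hypot(t[:,0]-491,t[:,1]-320)<60]
print(rect(t[:,:2]),cv2.minEnclosingCircle(t[:,:2].astype(np.float32)),len(t))
w=p.min(-1)>150; P=W[w&(abs(W[...,2]-8)<4)][:,:2]; P=P[np.hypot(P[:,0]-491,P[:,1]-320)<60]
print(cv2.minEnclosingCircle(P.astype(np.float32)),len(P))
E
```

```text
[486.99278428 319.91412954 196.13535141] 85.2582074289699 [ 0.34  0.22 15.41  0.52]
(array([491.3, 319. ]), array([58.8, 58.7]), -39.5) ((491.1858825683594, 318.79986572265625), 29.80113983154297) 791
((491.70806884765625, 319.24267578125), 42.31826400756836) 2349
```

Request:
{"method": "arm_command", "body": {
  "series": [100,0.3,0.2,3,0,100,0.3,0.2,7,0,100,0.3,0.2,10.5,0,100,0.3,0.2,13.5,0,100,0.3,0.2,15.3,0]
}}

```text
clock: 6.55
eef_pos: [490.3, 317.1, 42.0]
tool_rot: [3.141, 0.006, 0.48]
force: [-0.3, 0.1, 0.1]
width: 85.7
gripper_force: 0.0
```

Request:
{"method": "arm_command", "body": {
  "series": [100,0,0,0,0,0,0,0,0,0,0,0,0,0,0,0,0,0,0,0,0,0,0,0,0]
}}

```text
clock: 6.97
eef_pos: [493.8, 319.8, 48.1]
tool_rot: [-3.141, -0.003, 0.48]
force: [-0.8, 0.3, 2.1]
width: 57.7
gripper_force: 65.0
```

```bash
python3 - <<'E'
from h import *
from cell import monitor
s=monitor.read_state();print(s["clock"],s["eef_pos"],s["width"],s["gripper_force"],goto(s,545,113.5,s["eef_pos"][2],27.5))
E
```

```text
6.9667 [493.8465557  319.7910438   48.05413598] 57.72613907630312 65.04443742334843 [-4.990e+00  2.066e+01  0.000e+00 -1.000e-02]
```

Request:
{"method": "arm_command", "body": {
  "series": [0,0,0,-1,0,0,0,0,-2.5,0,0,-0.5,2,-4,0,0,-1.2,5,-4,0,0,-2,8.6,-4,0]
}}

```text
clock: 7.38
eef_pos: [515.1, 235.8, 88.5]
tool_rot: [-3.14, -0.004, 0.485]
force: [1.3, -0.1, -4.4]
width: 58.0
gripper_force: 65.5
```

Request:
{"method": "arm_command", "body": {
  "series": [0,-0.9,4,0,0,0,-1.7,7.5,0,0,0,-2.4,10.5,0,0,0,-2.8,12.1,0,0,0,-2.8,12.1,0,0]
}}

```text
clock: 7.8
eef_pos: [547.1, 106.1, 87.2]
tool_rot: [3.137, 0.001, 0.471]
force: [-0.1, -0.4, -2.9]
width: 57.7
gripper_force: 65.5
```

Request:
{"method": "arm_command", "body": {
  "series": [0,0,0,0,0,0,0,0,1,0,0,0,0,2,0,0,0,0,3,0,0,0,0,3.2,0]
}}

```text
clock: 8.22
eef_pos: [543.9, 114.1, 52.0]
tool_rot: [-3.14, 0.004, 0.482]
force: [0.2, -0.7, -4.3]
width: 58.1
gripper_force: 65.4
```

```bash
python3 - <<'E'
from h import *
from cell import monitor
s=monitor.read_state();print(s["clock"],s["eef_pos"],s["width"],s["gripper_force"],goto(s,547,114,49,27.5))
E
```

```text
8.2167 [543.89338532 114.08619096  51.96528528] 58.14185164837595 65.42960409075022 [0.27 0.15 0.3  0.11]
```

Request:
{"method": "arm_command", "body": {
  "series": [0,0.1,0.1,0.1,0,0,0.1,0.1,0.2,0,0,0.1,0.1,0.3,0,0,0.1,0.1,0.3,0,0,0.1,0.1,0.3,0]
}}

```text
clock: 8.63
eef_pos: [547.3, 112.9, 51.6]
tool_rot: [3.142, -0.0, 0.48]
force: [0.2, -0.0, -3.0]
width: 57.6
gripper_force: 65.5
```

```bash
python3 - <<'E'
from h import *
from cell import monitor
s=monitor.read_state();print(s["clock"],s["eef_pos"],s["force"],s["width"],s["gripper_force"],goto(s,547,114,49,27.5))
E
```

```text
8.6333 [547.32326284 112.85819149  51.55594358] [ 0.22845774 -0.02140772 -3.03165761] 57.560581687504595 65.46811927109957 [ 0.02 -0.12  0.26 -0.01]
```

Request:
{"method": "arm_command", "body": {
  "series": [0,0,-0.1,0.1,0,0,0,-0.1,0.2,0,0,0,-0.1,0.3,0,0,0,-0.1,0.3,0,0,0,-0.1,0.3,0]
}}

```text
clock: 9.05
eef_pos: [546.6, 113.6, 48.3]
tool_rot: [-3.142, 0.0, 0.48]
force: [0.0, 0.2, -4.5]
width: 57.8
gripper_force: 65.5
```

Request:
{"method": "arm_command", "body": {
  "series": [100,0,0,0,0,100,0,0,0,0,100,0,0,0,0,100,0,0,0,0,100,0,0,-1,0]
}}

```text
clock: 9.47
eef_pos: [545.6, 113.4, 57.4]
tool_rot: [-3.141, 0.003, 0.48]
force: [-1.1, -0.6, -0.7]
width: 85.4
gripper_force: 0.0
```

Request:
{"method": "arm_command", "body": {
  "series": [100,0,0,-3,0,100,0,0,-7,0,100,0,0,-11,0,100,0,0,-15,0,100,0,0,-18,0]
}}

```text
clock: 9.88
eef_pos: [547.4, 114.0, 242.8]
tool_rot: [3.141, -0.004, 0.48]
force: [0.8, 1.1, -0.8]
width: 85.3
gripper_force: 0.0
```

```bash
python3 - <<'E'
from h import *
from cell import monitor,viewer
s=monitor.read_state();print(s["eef_pos"],s["width"],goto(s,554,-118,230,27))
m=viewer.camera_model("wrist");p,d=viewer.get_image("wrist");W=world(d,m);t=W[(abs(W[...,2]-78)<4)];t=t[np.hypot(t[:,0]-545,t[:,1]-113)<50]
print(cv2.minEnclosingCircle(t[:,:2].astype(np.float32)),len(t))
w=p.min(-1)>150; P=W[w&(abs(W[...,2]-8)<4)][:,:2]; P=P[np.hypot(P[:,0]-545,P[:,1]-113)<70]
print(cv2.minEnclosingCircle(P.astype(np.float32)),len(P))
E
```

```text
[547.43817605 113.95367099 242.75133674] 85.34517580940195 [-10.13  20.88   1.28   0.5 ]
((545.0933227539062, 111.11420440673828), 29.974414825439453) 585
((544.8521118164062, 110.49224090576172), 60.01846694946289) 4458
```

Request:
{"method": "arm_command", "body": {
  "series": [100,-1.6,3.4,0,0,100,-3.2,6.8,0,0,100,-4.8,10.2,0,0,100,-6.4,13.6,0,0,100,-8.1,17,0,0]
}}

```text
clock: 10.35
eef_pos: [553.2, -76.1, 239.1]
tool_rot: [3.141, -0.001, 0.48]
force: [0.3, -1.0, 0.1]
width: 85.5
gripper_force: 0.0
```

Request:
{"method": "arm_command", "body": {
  "series": [100,-1,2,0.5,0,100,-2,3.9,1.3,0,100,-2,3.9,1.3,0,100,-2,3.9,1.3,0,100,-2,3.9,1.3,0]
}}

```text
clock: 10.77
eef_pos: [553.7, -117.3, 225.7]
tool_rot: [-3.141, -0.001, 0.481]
force: [0.2, 0.5, -0.0]
width: 85.5
gripper_force: 0.0
```

```bash
python3 - <<'E'
from h import *
from cell import monitor,viewer
s=monitor.read_state();print(s["eef_pos"],s["width"])
m=viewer.camera_model("wrist");p,d=viewer.get_image("wrist");W=world(d,m);t=W[(abs(W[...,2]-98)<4)];t=t[np.hypot(t[:,0]-554,t[:,1]+117)<50]
c=cv2.minEnclosingCircle(t[:,:2].astype(np.float32));print(c,len(t),goto(s,*c[0],58,27))
w=p.min(-1)>150; P=W[w&(abs(W[...,2]-8)<4)][:,:2]; P=P[np.hypot(P[:,0]-557,P[:,1]+118)<85]
print(rect(P),len(P))
E
```

```text
[ 553.65193056 -117.33654974  225.71016061] 85.46752483544913
((554.1529541015625, -120.07672119140625), 16.785179138183594) 345 [-0.08  0.27 16.77  0.53]
(array([ 557.7, -122.9]), array([100.5, 100. ]), 19.2) 4759
```

Request:
{"method": "arm_command", "body": {
  "series": [100,0,0.1,3,0,100,0,0.1,7,0,100,0,0.1,11,0,100,0,0.1,14.5,0,100,0,0.1,16.4,0]
}}

```text
clock: 11.23
eef_pos: [552.3, -116.9, 58.2]
tool_rot: [-3.138, 0.003, 0.483]
force: [-0.6, 0.4, 0.3]
width: 85.4
gripper_force: 0.0
```

Request:
{"method": "arm_command", "body": {
  "series": [100,0,0,0,0,0,0,0,0,0,0,0,0,0,0,0,0,0,0,0,0,0,0,0,0]
}}

```text
clock: 11.65
eef_pos: [555.5, -119.2, 63.2]
tool_rot: [3.139, -0.003, 0.48]
force: [0.3, 0.2, -0.3]
width: 39.2
gripper_force: 0.0
```

Request:
{"method": "arm_command", "body": {
  "series": [0,0,0,0,0,0,0,0,0,0,0,0,0,0,0,0,0,0,0,0,0,0,0,0,0]
}}

```text
clock: 12.07
eef_pos: [555.3, -119.2, 63.2]
tool_rot: [3.14, -0.003, 0.48]
force: [-1.1, 0.3, 5.9]
width: 32.4
gripper_force: 59.0
```

```bash
python3 - <<'E'
from h import *
from cell import monitor
s=monitor.read_state();print(s["clock"],s["eef_pos"],s["width"],s["gripper_force"],goto(s,491.5,320,s["eef_pos"][2],27.5))
E
```

```text
12.0667 [ 555.33664983 -119.18615614   63.21736822] 32.3797502701305 58.96485060453415 [ 1.461e+01 -4.191e+01  0.000e+00 -1.000e-02]
```

Request:
{"method": "arm_command", "body": {
  "series": [0,0,0,-1,0,0,0,0,-3.5,0,0,0,0,-6.5,0,0,0,0,-9.5,0,0,0,0,-11,0]
}}

```text
clock: 12.48
eef_pos: [555.5, -119.6, 175.6]
tool_rot: [3.138, -0.004, 0.48]
force: [1.1, 0.8, -1.4]
width: 32.5
gripper_force: 60.0
```

Request:
{"method": "arm_command", "body": {
  "series": [0,0.5,-1.4,0,0,0,1.5,-4.2,0,0,0,2.7,-7.6,0,0,0,3.9,-11,0,0,0,5.1,-14.4,0,0]
}}

```text
clock: 12.9
eef_pos: [532.3, 33.1, 172.3]
tool_rot: [3.141, -0.001, 0.479]
force: [-0.1, 0.4, -1.9]
width: 32.2
gripper_force: 60.0
```

Request:
{"method": "arm_command", "body": {
  "series": [0,1.2,-3.4,0,0,0,2.4,-6.8,0,0,0,3.6,-10.2,0,0,0,4.8,-13.6,0,0,0,6,-17,0,0]
}}

```text
clock: 13.32
eef_pos: [506.9, 212.0, 172.3]
tool_rot: [3.141, -0.001, 0.48]
force: [0.1, 0.1, -2.0]
width: 32.9
gripper_force: 60.0
```

Request:
{"method": "arm_command", "body": {
  "series": [0,1.2,-3.4,0,0,0,2.3,-6.5,0,0,0,3.1,-8.8,0,0,0,3.6,-10.4,0,0,0,3.6,-10.5,0,0]
}}

```text
clock: 13.73
eef_pos: [489.1, 325.8, 172.2]
tool_rot: [-3.138, -0.002, 0.486]
force: [-0.0, 0.3, -1.1]
width: 32.6
gripper_force: 60.0
```

Request:
{"method": "arm_command", "body": {
  "series": [0,0,0,1,0,0,0,0,3.5,0,0,0,0,6.5,0,0,0,0,9,0,0,0,0,10,0]
}}

```text
clock: 14.15
eef_pos: [489.6, 316.3, 67.9]
tool_rot: [3.139, 0.006, 0.477]
force: [-0.4, -0.5, -2.6]
width: 32.7
gripper_force: 60.0
```

Request:
{"method": "arm_command", "body": {
  "series": [0,0,0,0,0,0,0,0,0,0,0,0,0,0,0,0,0,0,0,0,0,0,0,0,0]
}}

```text
clock: 14.57
eef_pos: [491.9, 320.8, 72.8]
tool_rot: [-3.141, -0.003, 0.48]
force: [0.1, 0.0, -2.1]
width: 32.5
gripper_force: 60.0
```

```bash
python3 - <<'E'
from h import *
from cell import monitor
s=monitor.read_state();print(s["clock"],s["eef_pos"],s["force"],s["width"],s["gripper_force"],goto(s,492.3,320.4,63.5,27.5))
E
```

```text
14.5667 [491.93059447 320.76093307  72.79550418] [ 0.14356782  0.01499909 -2.12201468] 32.509686134882514 60.037195421755314 [ 0.02  0.05  0.93 -0.02]
```

Request:
{"method": "arm_command", "body": {
  "series": [0,0,0,0.3,0,0,0,0,0.7,0,0,0,0,0.9,0,0,0,0,0.9,0,0,0,0,0.9,0]
}}

```text
clock: 14.98
eef_pos: [491.4, 320.7, 63.3]
tool_rot: [-3.142, -0.001, 0.48]
force: [-1.5, -0.0, 6.2]
width: 32.1
gripper_force: 60.9
```

Request:
{"method": "arm_command", "body": {
  "series": [0,0,0,0,0,100,0,0,0,0,100,0,0,0,0,100,0,0,0,0,100,0,0,0,0]
}}

```text
clock: 15.4
eef_pos: [491.0, 320.3, 62.1]
tool_rot: [3.142, 0.0, 0.48]
force: [-0.0, -0.3, 0.3]
width: 78.7
gripper_force: 0.0
```

Request:
{"method": "arm_command", "body": {
  "series": [100,0,0,-2,0,100,0,0,-6,0,100,0,0,-10,0,100,0,0,-14,0,100,0,0,-16,0]
}}

```text
clock: 15.82
eef_pos: [492.7, 321.6, 227.1]
tool_rot: [-3.141, -0.007, 0.48]
force: [-0.1, 1.5, -0.0]
width: 85.3
gripper_force: 0.0
```

```bash
python3 - <<'E'
from h import *
from cell import monitor,viewer
s=monitor.read_state();print(s["eef_pos"],s["width"],goto(s,447.5,-304.5,230,61))
m=viewer.camera_model("wrist");p,d=viewer.get_image("wrist");W=world(d,m);t=W[(abs(W[...,2]-98)<4)];t=t[np.hypot(t[:,0]-491,t[:,1]-320)<50]
c=cv2.minEnclosingCircle(t[:,:2].astype(np.float32));print(c,len(t))
w=p.min(-1)>150; P=W[w&(abs(W[...,2]-8)<4)][:,:2]; P=P[np.hypot(P[:,0]-491,P[:,1]-320)<60]
print(cv2.minEnclosingCircle(P.astype(np.float32)),len(P))
E
```

```text
[492.7312795  321.55674918 227.09374921] 85.31966726857421 [-32.91  53.45  -0.29 -33.51]
((490.1488342285156, 319.5638427734375), 17.049339294433594) 333
((491.9051818847656, 319.0476379394531), 42.361045837402344) 2214
```

Request:
{"method": "arm_command", "body": {
  "series": [100,-2,3.3,0,0,100,-4,6.6,0,0,100,-6,9.9,0,0,100,-8,13.2,0,0,100,-10,16.5,0,0]
}}

```text
clock: 16.28
eef_pos: [477.8, 126.0, 222.0]
tool_rot: [3.142, 0.0, 0.48]
force: [1.6, -1.1, -0.0]
width: 85.3
gripper_force: 0.0
```

Request:
{"method": "arm_command", "body": {
  "series": [100,-2,3.3,0,0,100,-4,6.6,0,0,100,-6,9.9,0,0,100,-8,13.2,0,0,100,-10,16.5,0,0]
}}

```text
clock: 16.7
eef_pos: [465.3, -66.5, 222.1]
tool_rot: [-3.141, 0.0, 0.48]
force: [2.1, -0.4, 0.3]
width: 85.4
gripper_force: 0.0
```

Request:
{"method": "arm_command", "body": {
  "series": [100,-2,3.3,0,-5,100,-4,6.6,0,-11,100,-6,9.9,0,-17,100,-8,13.2,0,-23,100,-10,16.5,0,-28]
}}

```text
clock: 17.12
eef_pos: [452.7, -259.1, 222.0]
tool_rot: [-3.141, -0.0, 0.973]
force: [1.3, -0.5, -0.2]
width: 85.3
gripper_force: 0.0
```

```bash
python3 - <<'E'
from h import *
from cell import monitor,viewer
s=monitor.read_state();print(s["eef_pos"],goto(s,447.5,-304.5,220,61))
E
```

```text
[ 452.69253459 -259.10559158  221.95767184] [-4.05  2.12  0.2  -5.23]
```

Request:
{"method": "arm_command", "body": {
  "series": [100,-1.5,0.8,0,-2,100,-3,1.5,0,-5,100,-4,2.1,0,-5.3,100,-4,2.1,0,-5.3,100,-4,2.1,0,-5.3]
}}

```text
clock: 17.53
eef_pos: [448.0, -301.7, 222.0]
tool_rot: [-3.141, -0.001, 1.059]
force: [0.1, 0.8, 0.1]
width: 85.0
gripper_force: 0.0
```

```bash
python3 - <<'E'
from h import *
from cell import monitor,viewer
s=monitor.read_state();print(s["eef_pos"],s["tool_rot"])
m=viewer.camera_model("wrist");p,d=viewer.get_image("wrist");W=world(d,m);t=W[(abs(W[...,2]-88)<4)];t=t[np.hypot(t[:,0]-447,t[:,1]+304)<50]
print(rect(t[:,:2]),len(t),goto(s,447.5,-304.5,51,61))
w=p.min(-1)>150; P=W[w&(abs(W[...,2]-8)<4)][:,:2]; P=P[np.hypot(P[:,0]-445,P[:,1]+309)<85]
print(rect(P),len(P))
E
```

```text
[ 447.95803978 -301.74288443  221.97298393] [-3.14089486e+00 -5.92088978e-04  1.05928892e+00]
(array([ 447.1, -306. ]), array([50.7, 50. ]), 61.9) 787 [-0.26  0.1  17.1  -0.31]
(array([ 445.4, -313.3]), array([129.9,  80.1]), 27.1) 3980
```

Request:
{"method": "arm_command", "body": {
  "series": [100,-0.2,0.1,3,-0.5,100,-0.2,0.1,7,-0.5,100,-0.2,0.1,11,-0.5,100,-0.2,0.1,14.5,-0.5,100,-0.2,0.1,16.8,-0.5]
}}

```text
clock: 18.0
eef_pos: [447.3, -301.4, 51.5]
tool_rot: [-3.138, -0.001, 1.072]
force: [-0.5, -0.2, 0.2]
width: 85.6
gripper_force: 0.0
```

Request:
{"method": "arm_command", "body": {
  "series": [100,0,0,0,0,0,0,0,0,0,0,0,0,0,0,0,0,0,0,0,0,0,0,0,0]
}}

```text
clock: 18.42
eef_pos: [449.2, -304.6, 56.5]
tool_rot: [3.138, -0.0, 1.07]
force: [-0.5, 1.8, 6.2]
width: 49.1
gripper_force: 63.6
```

Request:
{"method": "arm_command", "body": {
  "series": [0,0,0,0,0,0,0,0,0,0,0,0,0,0,0,0,0,0,0,0,0,0,0,0,0]
}}

```text
clock: 18.83
eef_pos: [449.2, -304.6, 56.5]
tool_rot: [3.138, -0.0, 1.07]
force: [-0.8, 2.2, 7.3]
width: 49.3
gripper_force: 63.7
```

```bash
python3 - <<'E'
from h import *
from cell import monitor
s=monitor.read_state();print(s["clock"],s["eef_pos"],s["tool_rot"],s["width"],s["gripper_force"],goto(s,557.5,-120.5,s["eef_pos"][2],19.2))
E
```

```text
18.8333 [ 449.15363836 -304.56216863   56.45810337] [ 3.13832762e+00 -2.16307053e-04  1.06997366e+00] 49.30479494503374 63.734461069107056 [21.35  0.67  0.   42.1 ]
```

Request:
{"method": "arm_command", "body": {
  "series": [0,0,0,-1,0,0,0,0,-3,0,0,1,0,-5,0,0,3,0.1,-5,2,0,6,0.2,-5,7]
}}

```text
clock: 19.25
eef_pos: [477.8, -256.2, 106.5]
tool_rot: [3.138, 0.002, 0.939]
force: [-0.1, -0.1, -5.7]
width: 49.0
gripper_force: 64.0
```

```bash
python3 - <<'E'
from h import *
from cell import monitor
s=monitor.read_state();print(s["clock"],s["eef_pos"],s["tool_rot"],s["width"],s["gripper_force"],goto(s,558.5,-120.3,s["eef_pos"][2],19.2))
E
```

```text
19.25 [ 477.80565195 -256.21466765  106.47754858] [3.13804956e+00 1.61272652e-03 9.39100201e-01] 49.01007976258722 64.01197671890259 [15.73 -1.51  0.   34.61]
```

Request:
{"method": "arm_command", "body": {
  "series": [0,3.5,-0.3,0,7,0,7,-0.7,0,14,0,10.5,-1,0,21,0,13.5,-1.3,0,28,0,15.5,-1.5,0,34.5]
}}

```text
clock: 19.67
eef_pos: [558.7, -113.5, 105.2]
tool_rot: [-3.14, -0.003, 0.343]
force: [0.2, 0.6, -4.2]
width: 49.5
gripper_force: 63.9
```

Request:
{"method": "arm_command", "body": {
  "series": [0,0,0,0,0,0,0,0,1,0,0,0,0,2.5,0,0,0,0,3.6,0,0,0,0,4,0]
}}

```text
clock: 20.08
eef_pos: [554.6, -119.1, 62.4]
tool_rot: [-3.14, 0.004, 0.344]
force: [-0.2, -0.0, -6.0]
width: 49.0
gripper_force: 63.9
```

Request:
{"method": "arm_command", "body": {
  "series": [0,0,0,0,0,0,0,0,0,0,0,0,0,0,0,0,0,0,0,0,0,0,0,0,0]
}}

```text
clock: 20.5
eef_pos: [557.2, -118.3, 64.9]
tool_rot: [3.141, -0.001, 0.345]
force: [0.2, 0.3, -4.6]
width: 49.3
gripper_force: 63.9
```

```bash
python3 - <<'E'
from h import *
from cell import monitor
s=monitor.read_state();print(s["clock"],s["eef_pos"],s["tool_rot"],s["width"],s["gripper_force"],goto(s,558.5,-120.3,56.5,19.2))
E
```

```text
20.5 [ 557.24907111 -118.29667847   64.9105922 ] [ 3.14104103e+00 -1.05366714e-03  3.45278627e-01] 49.27965219530498 63.89643430709839 [0.05 0.23 0.84 0.58]
```

Request:
{"method": "arm_command", "body": {
  "series": [0,0,0.1,0.2,0,0,0.1,0.2,0.5,0.5,0,0.1,0.2,0.8,0.5,0,0.1,0.2,0.8,0.5,0,0.1,0.2,0.8,0.5]
}}

```text
clock: 20.92
eef_pos: [559.1, -119.9, 56.6]
tool_rot: [3.141, -0.001, 0.337]
force: [-0.5, -1.0, -0.3]
width: 49.0
gripper_force: 64.4
```

Request:
{"method": "arm_command", "body": {
  "series": [0,0,0,0,0,100,0,0,0,0,100,0,0,0,0,100,0,0,0,0,100,0,0,0,0]
}}

```text
clock: 21.33
eef_pos: [558.5, -119.6, 56.4]
tool_rot: [-3.142, -0.0, 0.337]
force: [-1.4, 0.1, 0.4]
width: 85.1
gripper_force: 0.0
```

Request:
{"method": "arm_command", "body": {
  "series": [100,0,0,-2,0,100,0,0,-6,0,100,0,0,-10,0,100,0,0,-14,0,100,0,0,-17,0]
}}

```text
clock: 21.75
eef_pos: [559.2, -119.9, 229.7]
tool_rot: [3.14, -0.003, 0.337]
force: [1.1, -0.9, 0.1]
width: 85.0
gripper_force: 0.0
```

```bash
python3 - <<'E'
from h import *
from cell import monitor,viewer
s=monitor.read_state();print(s["eef_pos"],s["width"],goto(s,544.5,-1,230,27))
m=viewer.camera_model("wrist");p,d=viewer.get_image("wrist");W=world(d,m)
def top(z,x,y):
    t=W[(abs(W[...,2]-z)<4)];t=t[np.hypot(t[:,0]-x,t[:,1]-y)<50]; print(rect(t[:,:2]),len(t))
top(88,557,-121); 
w=p.min(-1)>150; P=W[w&(abs(W[...,2]-8)<4)][:,:2]; P=P[np.hypot(P[:,0]-557,P[:,1]+121)<85]
print(rect(P),len(P))
top(75,544,-2)
E
```

```text
[ 559.17385322 -119.85717558  229.73050842] 85.02783354584741 [  2.54 -11.7   -0.03  -7.71]
(array([ 557.7, -121.5]), array([50.3, 50.1]), 19.2) 730
(array([ 557.9, -122.9]), array([100.1,  98.8]), -70.8) 3787
(array([543.9,  -1.9]), array([59.9, 31.1]), 27.8) 723
```

Request:
{"method": "arm_command", "body": {
  "series": [100,0.8,-3.9,0,-3,100,1.6,-7.8,0,-6,100,2.5,-11.7,0,-8,100,2.5,-11.7,2,-8,100,2.5,-11.7,4,-8]
}}

```text
clock: 22.22
eef_pos: [544.1, 3.1, 186.9]
tool_rot: [-3.141, -0.004, 0.483]
force: [0.8, -0.5, -0.9]
width: 85.2
gripper_force: 0.0
```

Request:
{"method": "arm_command", "body": {
  "series": [100,0,0,4,0,100,0,0,8,0,100,0,0,12,0,100,0,0,14.5,0,100,0,0,14.5,0]
}}

```text
clock: 22.63
eef_pos: [539.2, -0.9, 36.4]
tool_rot: [-3.137, 0.009, 0.477]
force: [-0.4, -0.3, 1.0]
width: 85.3
gripper_force: 0.0
```

```bash
python3 - <<'E'
from h import *
from cell import monitor
s=monitor.read_state();print(s["clock"],s["eef_pos"],s["tool_rot"],s["force"],goto(s,544.3,-1,s["eef_pos"][2],27.3))
E
```

```text
22.6333 [539.17927405  -0.92680009  36.36021563] [-3.13724137  0.00895272  0.47657913] [-0.40036896 -0.34149326  0.98026632] [0.45 0.24 0.   0.01]
```

Request:
{"method": "arm_command", "body": {
  "series": [100,0,0,0,0,100,0,0,0,0,0,0,0,0,0,0,0,0,0,0,0,0,0,0,0]
}}

```text
clock: 23.05
eef_pos: [544.5, -0.9, 42.9]
tool_rot: [3.14, -0.003, 0.476]
force: [0.2, -0.3, -0.0]
width: 51.7
gripper_force: 0.0
```

Request:
{"method": "arm_command", "body": {
  "series": [0,0,0,0,0,0,0,0,0,0,0,0,0,0,0,0,0,0,0,0,0,0,0,0,0]
}}

```text
clock: 23.47
eef_pos: [543.8, -0.9, 42.3]
tool_rot: [3.141, -0.001, 0.476]
force: [-1.2, 0.6, 6.5]
width: 29.3
gripper_force: 59.2
```

```bash
python3 - <<'E'
from h import *
from cell import monitor
s=monitor.read_state();print(s["clock"],s["eef_pos"],s["tool_rot"],s["width"],s["gripper_force"],goto(s,445.1,-311.2,s["eef_pos"][2],27.1))
E
```

```text
23.4667 [543.82685989  -0.9071913   42.30181054] [ 3.14111273e+00 -1.15139834e-03  4.76305014e-01] 29.272814070045634 59.24881875514984 [-23.    23.05   0.     0.19]
```

Request:
{"method": "arm_command", "body": {
  "series": [0,0,0,-1,0,0,0,0,-4,0,0,0,0,-7.5,0,0,0,0,-11,0,0,0,0,-13,0]
}}

```text
clock: 23.88
eef_pos: [544.2, -1.0, 174.8]
tool_rot: [3.14, -0.003, 0.476]
force: [1.6, 0.1, -4.8]
width: 29.3
gripper_force: 60.9
```

Request:
{"method": "arm_command", "body": {
  "series": [0,-1,1,0,0,0,-3.4,3.4,0,0,0,-5.8,5.8,0,0,0,-8.2,8.2,0,0,0,-10.6,10.6,0,0]
}}

```text
clock: 24.3
eef_pos: [496.3, -144.8, 171.5]
tool_rot: [-3.141, 0.001, 0.477]
force: [0.6, 0.7, -5.0]
width: 28.7
gripper_force: 60.6
```

Request:
{"method": "arm_command", "body": {
  "series": [0,-2.5,2.5,0,0,0,-5,5,0,0,0,-7.5,7.5,0,0,0,-9.8,9.8,0,0,0,-11.4,11.4,0,0]
}}

```text
clock: 24.72
eef_pos: [446.1, -300.9, 171.4]
tool_rot: [3.141, 0.002, 0.473]
force: [0.1, -0.2, -4.5]
width: 29.3
gripper_force: 60.7
```

Request:
{"method": "arm_command", "body": {
  "series": [0,-0.8,0.8,0,0,0,-0.9,0.9,0,0,0,-0.9,0.9,0,0,0,-0.9,0.9,0,0,0,-0.9,0.9,0,0]
}}

```text
clock: 25.13
eef_pos: [445.7, -307.1, 171.3]
tool_rot: [-3.14, -0.001, 0.48]
force: [1.0, -0.9, -5.6]
width: 29.6
gripper_force: 60.7
```

Request:
{"method": "arm_command", "body": {
  "series": [0,0,0,1,0,0,0,0,4,0,0,0,0,7.5,0,0,0,0,10,0,0,0,0,11,0]
}}

```text
clock: 25.55
eef_pos: [443.2, -306.8, 57.5]
tool_rot: [-3.136, 0.003, 0.478]
force: [0.1, 0.9, -4.9]
width: 29.5
gripper_force: 60.4
```

Request:
{"method": "arm_command", "body": {
  "series": [0,0,0,0,0,0,0,0,0,0,0,0,0,0,0,0,0,0,0,0,0,0,0,0,0]
}}

```text
clock: 25.97
eef_pos: [445.9, -310.0, 62.8]
tool_rot: [3.139, -0.002, 0.476]
force: [0.6, 0.4, -4.0]
width: 28.9
gripper_force: 60.4
```

```bash
python3 - <<'E'
from h import *
from cell import monitor
s=monitor.read_state();print(s["clock"],s["eef_pos"],s["tool_rot"],s["width"],s["gripper_force"],goto(s,445.1,-311.2,50.5,27.1))
E
```

```text
25.9667 [ 445.87258848 -310.03280466   62.78602227] [ 3.13906746e+00 -1.54816287e-03  4.76363016e-01] 28.901837912718417 60.44604420661926 [-0.12  0.07  1.23  0.19]
```

Request:
{"method": "arm_command", "body": {
  "series": [0,-0.1,0.1,0.3,0,0,-0.1,0.1,0.8,0,0,-0.1,0.1,1.2,0,0,-0.1,0.1,1.2,0,0,-0.1,0.1,1.2,0]
}}

```text
clock: 26.38
eef_pos: [444.5, -311.0, 50.2]
tool_rot: [3.141, -0.0, 0.476]
force: [-1.5, -0.0, 7.1]
width: 29.4
gripper_force: 62.6
```

Request:
{"method": "arm_command", "body": {
  "series": [0,0,0,0,0,100,0,0,0,0,100,0,0,0,0,100,0,0,0,0,100,0,0,0,0]
}}

```text
clock: 26.8
eef_pos: [444.6, -310.9, 49.2]
tool_rot: [3.141, -0.0, 0.476]
force: [-0.8, 0.0, 0.3]
width: 76.0
gripper_force: 0.0
```

Request:
{"method": "arm_command", "body": {
  "series": [100,0,0,-2,0,100,0,0,-6,0,100,0,0,-10,0,100,0,0,-14,0,100,0,0,-18,0]
}}

```text
clock: 27.22
eef_pos: [444.1, -310.6, 231.1]
tool_rot: [-3.141, 0.0, 0.476]
force: [0.8, 0.3, -0.3]
width: 85.1
gripper_force: 0.0
```

Request:
{"method": "arm_command", "body": {
  "series": [100,-1,3,0,0,100,-2,6,0,0,100,-3,9,0,0,100,-4,12,0,0,100,-5,15,0,0]
}}

```text
clock: 27.63
eef_pos: [468.8, -468.4, 229.3]
tool_rot: [-3.142, -0.0, 0.476]
force: [0.3, -0.0, 0.8]
width: 85.6
gripper_force: 0.0
```

Request:
{"method": "arm_command", "body": {
  "series": [100,-1,3,0,0,100,-2,6,0,0,100,-3,9,0,0,100,-3,9,0,0,100,-3,9,0,0]
}}

```text
clock: 28.05
eef_pos: [482.1, -562.5, 227.7]
tool_rot: [-3.141, 0.001, 0.474]
force: [0.2, 0.6, 0.6]
width: 85.6
gripper_force: 0.0
```

```bash
python3 - <<'E'
from h import *
from cell import monitor,viewer
s=monitor.read_state();print(s["clock"],s["eef_pos"])
m=viewer.camera_model("top");p,d=viewer.get_image("top");W=world(d,m);cv2.imwrite("pics/topF.png",p[:,:,::-1])
for n,x,y,H in[("big",545,113,70),("small",491,320,90),("sq",557,-120,80),("obl",445,-310,75)]:
    r=np.hypot(W[...,0]-x,W[...,1]-y); t=W[(abs(W[...,2]-8-H)<9)&(r<50)][:,:2].astype(np.float32)
    vv,uu=np.nonzero((p.min(-1)>150)&(abs(W[...,2]-8)<12)&(r<85)); P=planepts(m,np.c_[uu,vv],8).astype(np.float32)
    print(n,rect(t),len(t),"plate",rect(P),cv2.minEnclosingCircle(P))
E
```

```text
28.05 [ 482.0682512  -562.48178824  227.73398621]
big (array([544.5, 114. ]), array([58.8, 57.5]), 45.5) 144 plate (array([544.6, 115. ]), array([117.5, 117.5]), -89.4) ((544.6516723632812, 115.1324234008789), 60.54636764526367)
small (array([489.6, 321.7]), array([34.2, 32. ]), -35.5) 88 plate (array([490.1, 322.4]), array([83.8, 81.7]), 0.6) ((490.7171936035156, 323.2591857910156), 43.02154541015625)
sq (array([ 557.8, -118.5]), array([50.3, 50.2]), 19.1) 161 plate (array([ 557.3, -118.3]), array([101.3, 100.3]), -70.8) ((556.7440185546875, -117.17884826660156), 68.80043029785156)
obl (array([ 445.2, -309.4]), array([59.9, 31. ]), 27.6) 166 plate (array([ 444.8, -309.2]), array([130.3,  80.6]), 27.0) ((443.5617370605469, -308.6820983886719), 74.67919158935547)
```

View pics/topF.png

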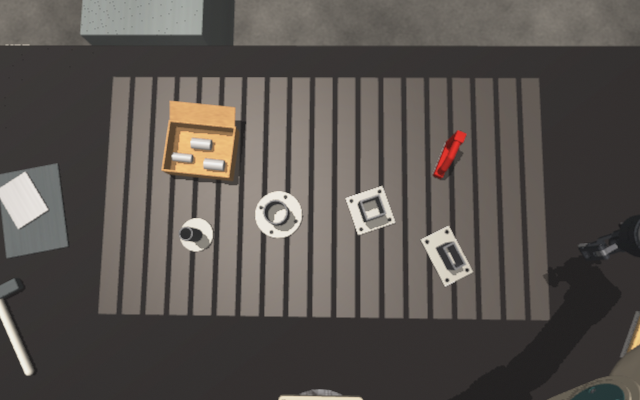

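The final top view shows all four posts upright on their own plates: big pipe at (278,214), thin pipe at (192,234), square at (371,209) and oblong at (451,256). Each is within about 2 mm of its plate's centre. The magnet and box look unmoved, and the arm is clear at the right.

```bash
python3 -c "
from cell import workorder
print(workorder.finish_job())"
```

```text
the job is handed in; nothing more can be done
None
```

The job is handed in: all four posts stand upright on their own plates, each within about 2 mm of centre and the square and oblong posts aligned to within 1°, after 28 s of the 152 s allowed; the hand-in returned no verdict.

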